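Unstack the bisque set for decorating

ROBOT

A 6-joint arm with a two-finger parallel gripper is mounted at the origin on the work surface. World frame = base frame: x ahead of the robot, y to its left, z up, the work surface at z = 0. Lengths are in m, angles in rad, forces in N, time in s.
With the tool pointing down it reaches from about 0.225 to 0.875 m from the base axis. Payload 3.4 kg.
Tool frame: the origin (TCP) lies at the very end of the fingers, on their centre line; the grasp point (between the pads) lies 19 mm behind it; z points along the fingers, y is the line along which they close (so a half turn about z gives the same grasp; the last joint's range is limited). The gripper opens to 85 mm and grips with 20 to 120 N. Pads are 22 mm wide; open, the fingers measure 114 mm over their backs; the gripper's body (76 mm by 85 mm) begins 54 mm behind the grasp point. The pads swing forward as they close: fully open they stand 13 mm farther back than shut.
Start: joints at [1.078, 0.276, 1.505, -0, 1.361, -0.121], TCP at [0.209, 0.536, 0.231] pointing down, gripper open.
Joint ranges: [-2.89, 2.89], [-0.75, 2.08], [0.22, 2.7], [-1.18, 4.32], [0.11, 2.71], [-2.7, 2.7]. Speed limits (rad/s): [2.57, 2.57, 3.14, 3.14, 3.14, 3.14].

INTERFACE

Orientations are given as a unit quaternion [w, x, y, z].
In Python, from rig import manip gives the robot as it stands. The module is installed in compiled form; this text tells all that it offers.
- The arm moves only by the tool play_rows, never from a script. Its argument "motion" is a list of rows, each a list of 5 numbers: the shift along the tool's x, y, z in units of 40 mm (1.0 is 40 mm), then the turn about the tool's z in units of 10 degrees (1.0 is 10 degrees), then the finger opening in mm, from 0 to 85.4. A call has 1 to 5 rows; each row is the pose to reach, as a shift and turn from the pose commanded when the call began, along the tool's axes at that moment; what a row does not reach only later rows make up. A row lasts 1/8 s, in which the tool goes at most 62.5 mm and 10.7 degrees, less where a joint would pass 70% of its speed; a pose out of reach is approached as far as the arm can. A call with a gripper value outside its range is refused whole. The fingers move at their own pace and stop on an object; "newtons" is the grip in N (left out, the last holds). Time passes only in rows, so rows that repeat a pose let the fingers close. It gives the time, the measured TCP pose, the force, the opening and the grip force at its end, in the units of the state.
- manip.get_state(): the state, without advancing time (a new reading comes with each control period).
- manip.get_image(name): name is "side" or "top" or "wrist"; returns a dict with "img" (400x640x3 uint8, red, green, blue), "range_z" (400x640 float32, m along the optical axis (not along the pixel's ray), 0 where there is no reading), "fx", "fy", "cx", "cy" (pixels), "D" ([k1, k2, p1, p2, k3] as OpenCV has them; the pictures are not rectified), "R" (3x3) and "t" (3): a world point X has camera coordinates R X + t. Camera axes: x right, y down, z forward; pixel columns grow to the right and rows downward; lengths in m; the calibration is good to about 2 mm. A picture is of the moment at which its call begins.
- manip.sign_off(): hands the job in; it is judged then, once.
The state is a dict: "clock": time; "qpos": joint angles; "qd": joint speeds; "effort": joint torques, N m; "position": TCP position; "ee_rot": TCP orientation; "contact_force": force on the tool from outside, world axes, zero at the start; "moment": the same for the moment, N m; "width": finger opening in m; "gripper_force": force on a finger pad.
Only numpy, scipy, OpenCV 4.12 (cv2) and the standard library are available. Lean on these libraries where they do the work, as an engineer would, in place of code of your own. Each camera call takes 0.05 s, during which the arm holds its last target. There are 200 camera calls.

TASK

Take the stacked set of unglazed pottery apart from the top down, one piece at a time, and set each piece gently and upright on the middle of its own place, ready for decorating: first the lid on the plaster ring with its plug in the ring's hole, then the jar on the metal banding wheel, then the bowl on the three-armed white stilt, and last the oblong dish on the cork mat, lengthwise along it. Each piece stays where you set it; do not disturb the paint palette or the paint jar.

Things in the scene. Friction and masses are not known exactly. Their poses are not given: they have to be found in the camera images.
- lid: Round lid of unglazed buff clay, top of the stack. Origin: centre of its underside, z up. Plug 18 mm in diameter, height 0 to 6 mm; disc 44 mm, 6 to 11 mm, low cone to 13 mm; neck 12 mm, to 17 mm; round knob 18 mm in diameter, 17 to 30 mm: grip it. About 50 g. Its plug starts loosely in the jar's 32 mm mouth, the disc on the jar's rim. Belongs on the ring.
- jar: Round-bellied hollow jar of unglazed buff clay, 60 mm high, second in the stack. Origin: centre of its foot, z up. Foot 34 mm in diameter, widening to 56 mm; straight and 56 mm wide from 28 to 46 mm (grip here); narrowing to a 42 mm neck from 56 mm up. About 130 g. Starts standing on the bowl's inner floor. Belongs on the wheel.
- bowl: Low round bowl of unglazed buff clay, 68 mm in diameter, 30 mm high, third in the stack. Origin: centre of its foot, z up. Foot 40 mm in diameter; outside widens to 68 mm at 16 mm, straight from there to the rim (grip here); wall 4 mm; inner floor 12 mm up. About 100 g. Starts standing on the dish's inner floor. Belongs on the stilt.
- dish: Oblong shallow dish of unglazed buff clay, 110 mm long (x axis), 64 mm wide (y axis; grip across it), 16 mm high, lowest in the stack. Origin: centre of its underside, z up. Floor 6 mm, upright rim walls 5 mm thick. About 140 g. Starts on a fixed, unlisted grey kiln slab of 110 by 80 mm, 18 mm thick, about parallel to it. Belongs on the mat.
- ring: Fixed plaster support ring for the lid, 68 mm in outer diameter, hole 31 mm in diameter right through, 22 mm high. Origin at the centre of its underside, on the table. With the lid's disc on its top, the lid's origin is 16 mm above this origin.
- wheel: Fixed banding wheel (potter's small turntable; here it does not turn): a bright aluminium disc with fine circular grooves, 110 mm in diameter, on a narrower dark foot. Origin at the centre of its underside, on the table; the flat top is 30 mm above it.
- stilt: Fixed white ceramic kiln stilt: three flat arms like a Y, each 42 mm long from the centre and 12 mm wide, flat top 14 mm above its origin, which is at the centre of its underside, on the table.
- mat: Fixed rectangular cork mat, 125 mm long (its x axis), 80 mm wide (its y axis), 8 mm thick. Origin at the centre of its underside, on the table.
- palette: White plastic paint palette with six wells, 85 by 130 mm and 14 mm high, lying loose on the table beside the work; a bystander. Origin at the centre of its underside.
- paintjar: Closed jar of paint, 60 mm in diameter and 85 mm high, with a white cap, standing loose on the table beside the work; a bystander. Origin at the centre of its underside.
Mind the look-alikes: they are no part of the job. What is shaped like the bowl but yellow is not meant.

How it is judged:
On the way, in this order (a step that is already met when the one before it is completed fails the run):
1. the lid lies level on the plaster ring, its plug in the ring's hole, and is let go (horizontal distance between lid and ring below 0.008 m and z of lid in the frame of ring between 0.012 and 0.02 m and angle between lid's own z axis and vertical below 0.12 rad and contact force between the fingers and lid below 0.3 N), for 0.2 s.
2. the jar stands upright on the middle of the banding wheel and is let go (horizontal distance between jar and wheel below 0.012 m and z of jar in the frame of wheel between 0.026 and 0.034 m and angle between jar's own z axis and vertical below 0.12 rad and contact force between the fingers and jar below 0.3 N), for 0.2 s.
3. the bowl stands upright on the middle of the three-armed stilt and is let go (horizontal distance between bowl and stilt below 0.01 m and z of bowl in the frame of stilt between 0.01 and 0.018 m and angle between bowl's own z axis and vertical below 0.12 rad and contact force between the fingers and bowl below 0.3 N), for 0.2 s.
4. the dish lies in the middle of the cork mat, lengthwise along it, and is let go (horizontal distance between dish and mat below 0.012 m and z of dish in the frame of mat between 0.004 and 0.012 m and angle between dish's own z axis and vertical below 0.12 rad and angle between the x axis of dish and the x axis of mat, either way round below 0.25 rad and contact force between the fingers and dish below 0.3 N), for 0.2 s.
At the end, for the whole second after the job is handed in: All four released, at rest, seated (height 4 mm), upright (0.12 rad): lid on ring within 8 mm of centre, jar on wheel 12 mm, bowl on stilt 10 mm, dish on mat 12 mm and along it within 0.25 rad (horizontal distance between lid and ring below 0.008 m and z of lid in the frame of ring between 0.012 and 0.02 m and angle between each of lid, jar, bowl, dish's own z axis and vertical below 0.12 rad and linear speed of each of lid, jar, bowl, dish below 0.02 m/s and angular speed of each of lid, jar, bowl, dish below 0.2 rad/s and horizontal distance between jar and wheel below 0.012 m and z of jar in the frame of wheel between 0.026 and 0.034 m and horizontal distance between bowl and stilt below 0.01 m and z of bowl in the frame of stilt between 0.01 and 0.018 m and horizontal distance between dish and mat below 0.012 m and z of dish in the frame of mat between 0.004 and 0.012 m and angle between the x axis of dish and the x axis of mat, either way round below 0.25 rad); the robot touches nothing.
It fails at once if a piece is dropped from over about 10 mm or thrown (it moves untouched by the fingers at over 0.45 m/s) ((contact force between the fingers and lid below 0.3 N and linear speed of lid above 0.45 m/s) or (contact force between the fingers and jar below 0.3 N and linear speed of jar above 0.45 m/s) or (contact force between the fingers and bowl below 0.3 N and linear speed of bowl above 0.45 m/s) or (contact force between the fingers and dish below 0.3 N and linear speed of dish above 0.45 m/s)).
It fails at once if the palette is disturbed (moved over 15 mm) (distance of palette from where it was at the start of the episode above 0.015 m).
It fails at once if the paint jar is disturbed (moved over 15 mm) (distance of paintjar from where it was at the start of the episode above 0.015 m).
It also fails if it takes over 128 s, if anything falls off the work surface, if the arm or the gripper's body presses on something with over 40 N, if the wrist force passes 120 N, or if a joint passes its speed limit or range.

## Working session

There is one attempt and no reset: what is moved stays moved. The work goes in short steps, Python scripts to look and compute and a tool call to move; the robot and the scene stay as the last step left them, time stands still between calls to the robot, and variables do not carry over. Pictures are saved under pics/ and viewed, at most 14 in all, crops included, and the job is handed in when it is done.

Besides the shell and the picture viewer there is one more tool, called after ">>>" as name(argument=value, ...), one argument or row to a line, values as JSON. play_rows: Moves the arm, as the interface text tells. Its arguments: {"type":"object","properties":{"motion":{"type":"array","items":{"type":"array","items":{"type":"number"}}},"newtons":{"type":"number"}},"required":["motion"]}

```bash
mkdir -p pics
cat > h.py <<'E'
import numpy as np, cv2, pickle
from rig import manip
def grab(n):
    d=manip.get_image(n); pickle.dump(d,open(f'{n}.pkl','wb')); return d
def load(n): return pickle.load(open(f'{n}.pkl','rb'))
def K(d): return np.array([[d['fx'],0,d['cx']],[0,d['fy'],d['cy']],[0,0,1.]])
def ray(d,uv):
    p=cv2.undistortPoints(np.array(uv,float).reshape(-1,1,2),K(d),np.array(d['D'],float)).reshape(-1,2)
    return np.c_[p,np.ones(len(p))]
def plane(d,uv,z):
    R=np.array(d['R']);c=-R.T@np.array(d['t']);r=ray(d,uv)@R
    return c+r*((z-c[2])/r[:,2])[:,None]
def cloud(d):
    h,w=d['range_z'].shape;u,v=np.meshgrid(np.arange(w),np.arange(h))
    r=ray(d,np.c_[u.ravel(),v.ravel()])*d['range_z'].reshape(-1,1)
    return ((r-np.array(d['t']))@np.array(d['R'])).reshape(h,w,3)
def save(d,f): cv2.imwrite(f'pics/{f}.png',cv2.cvtColor(d['img'],cv2.COLOR_RGB2BGR))
def save2(im,f): cv2.imwrite(f'pics/{f}.png',cv2.cvtColor(im,cv2.COLOR_RGB2BGR))
E
python3 - <<'E'
from h import *
for n in ['top','side']: save(grab(n),n+'0')
s=manip.get_state(); print({k:np.round(v,3).tolist() for k,v in s.items()})
for n in ['top','side']:
    d=load(n); print(n,d['fx'],-np.array(d['R']).T@d['t'],(d['range_z']>0).mean())
E
```

```text
{'clock': 0.1, 'qpos': [1.078, 0.276, 1.506, 0.0, 1.361, -0.121], 'qd': [-0.001, 0.0, -0.003, -0.001, 0.001, -0.001], 'effort': [0.004, -41.77, -24.641, 0.0, 0.006, 0.0], 'position': [0.209, 0.535, 0.231], 'ee_rot': [-0.0, 0.185, 0.983, -0.001], 'contact_force': [-0.727, 0.023, 0.585], 'moment': [0.018, 0.017, 0.021], 'gripper_force': 0.0, 'width': 0.085}
top 386.7479298289903 [0.38350076 0.00477147 1.31288572] 0.99592578125
side 451.7067555658815 [ 0.47947497 -0.94482727  0.72064808] 0.9958515625
```

View pics/top0.png

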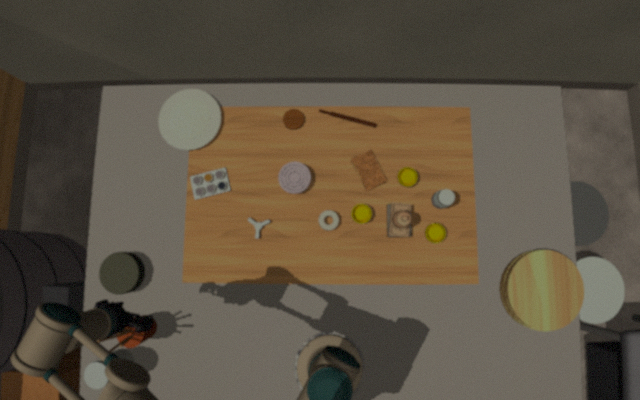

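View pics/side0.png

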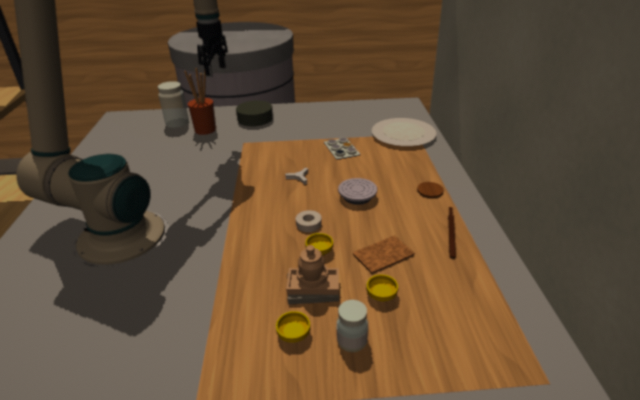

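The top view (one candidate per item) shows:
- stack (400,220), ring (329,219), wheel (295,178), stilt (259,228), mat (369,170)
- palette (210,184), paint jar (444,198)
- yellow look-alike bowls (408,177), (362,213) and (436,232), all distractors; the buff bowl sits in the stack

The side view has the stack at (312,275). Next I measure positions and take an enlarged crop.

Run:
```python
from h import *
d=load('top'); P=cloud(d)
def reg(n,u0,u1,v0,v1,zl,zh,d=d,P=P):
    Q=P[v0:v1,u0:u1]; m=(Q[...,2]>zl)&(Q[...,2]<zh); q=Q[m]
    if len(q)<4: print(n,len(q)); return
    c,r=cv2.minEnclosingCircle(q[:,:2].astype(np.float32))
    R=cv2.minAreaRect(q[:,:2].astype(np.float32))
    print(n,len(q),'mean',q.mean(0).round(4),'medz',np.median(q[:,2]).round(4),'circ',np.round(c,4),round(r,4),'rect',np.round(R[0],4),np.round(R[1],4),round(R[2],1))
reg('ring',312,346,202,236,.012,.03)
reg('wheel',272,318,156,200,.02,.04)
reg('stilt',242,276,212,246,.008,.03)
reg('mat',345,392,148,194,.004,.02)
reg('slab+dish',380,418,198,242,.01,.05)
reg('dish',380,418,198,242,.028,.038)
reg('bowl',380,418,198,242,.045,.06)
reg('jar',380,418,198,242,.065,.1)
reg('lid',380,418,198,242,.095,.15)
reg('ybowl1',350,374,200,225,.01,.05)
reg('ybowl2',396,421,165,190,.01,.05)
reg('ybowl3',424,449,220,246,.01,.05)
reg('paintjar',428,460,184,212,.05,.12)
reg('table',420,430,260,270,-.05,.05)
im=d['img'][140:260,180:470]; a=cv2.resize(im,(0,0),fx=2.7,fy=2.7,interpolation=cv2.INTER_CUBIC)
s=load('side'); b=cv2.resize(s['img'][130:360,230:500],(0,0),fx=1.0,fy=1.0)
b=cv2.resize(s['img'][230:310,270:420],(0,0),fx=1.75*2.7/2.5,fy=1.75*2.7/2.5,interpolation=cv2.INTER_CUBIC)
c=np.zeros((a.shape[0]+b.shape[0],a.shape[1],3),np.uint8);c[:a.shape[0]]=a;c[a.shape[0]:,:b.shape[1]]=b
save2(c,'crop1');print(c.shape)
```

```text
ring 256 mean [0.4812 0.0036 0.0205] medz 0.0208 circ [0.4816 0.0036] 0.0336 rect [0.4807 0.0036] [0.0642 0.0637] 0.3
wheel 814 mean [0.6247 0.1191 0.0288] medz 0.0287 circ [0.6253 0.1197] 0.0549 rect [0.6253 0.1191] [0.1079 0.1059] 0.1
stilt 140 mean [0.4603 0.2418 0.0127] medz 0.0125 circ [0.4621 0.2415] 0.0422 rect [0.4647 0.2338] [0.0736 0.0677] 25.2
mat 789 mean [ 0.6546 -0.1352  0.0074] medz 0.0071 circ [ 0.655  -0.1342] 0.1068 rect [ 0.6549 -0.1318] [0.1581 0.1568] 89.8
slab+dish 463 mean [ 0.4815 -0.2266  0.0258] medz 0.0238 circ [ 0.4821 -0.231 ] 0.065 rect [ 0.484  -0.2315] [0.0785 0.1102] 89.0
dish 133 mean [ 0.4878 -0.2296  0.0328] medz 0.0328 circ [ 0.4838 -0.2318] 0.0631 rect [ 0.4838 -0.2309] [0.0652 0.1101] 84.3
bowl 71 mean [ 0.48   -0.2228  0.0522] medz 0.0522 circ [ 0.4826 -0.2298] 0.0342 rect [ 0.4821 -0.2298] [0.0663 0.0624] 89.6
jar 141 mean [ 0.4784 -0.2205  0.0882] medz 0.0875 circ [ 0.4814 -0.2288] 0.0285 rect [ 0.4806 -0.2274] [0.0551 0.0517] 27.2
lid 156 mean [ 0.4808 -0.2287  0.1041] medz 0.1017 circ [ 0.4812 -0.2299] 0.0222 rect [ 0.4814 -0.2291] [0.0416 0.041 ] 88.5
ybowl1 277 mean [ 0.5048 -0.1066  0.0177] medz 0.0149 circ [ 0.504  -0.1057] 0.034 rect [ 0.5037 -0.1053] [0.0643 0.0659] 2.3
ybowl2 284 mean [ 0.631  -0.262   0.0185] medz 0.0153 circ [ 0.6302 -0.2606] 0.0345 rect [ 0.6294 -0.2598] [0.0652 0.0659] 86.5
ybowl3 302 mean [ 0.4414 -0.3535  0.0187] medz 0.0161 circ [ 0.4418 -0.3514] 0.0352 rect [ 0.4411 -0.3509] [0.0679 0.0634] 89.9
paintjar 293 mean [ 0.5501 -0.3708  0.0781] medz 0.0834 circ [ 0.5517 -0.3741] 0.0297 rect [ 0.5516 -0.3734] [0.0557 0.0564] 70.0
table 100 mean [ 3.349e-01 -3.193e-01 -2.000e-04] medz -0.0005 circ [ 0.335  -0.3192] 0.0221 rect [ 0.3349 -0.3193] [0.0334 0.0304] 89.0
(475, 783, 3)
```

View pics/crop1.png

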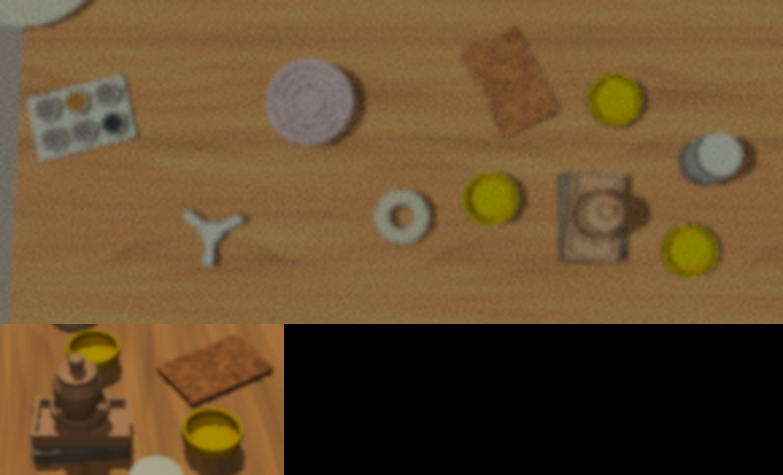

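The crop agrees with the depth. The buff stack stands on the grey slab, with the slab's strip on the +y side. The ring has its hole, the stilt is a white Y, and the mat is tilted. The yellow bowls are the look-alikes. Next I refine the mat, dish and stilt, and cross-check them from the side camera.

Run:
```python
from h import *
from scipy.spatial.transform import Rotation as Rn
d=load('top');P=cloud(d);s=load('side');S=cloud(s)
def comp(P,x,y,zl,zh,rad):
    Z=cv2.medianBlur(P[...,2].astype(np.float32),3)
    m=((Z>zl)&(Z<zh)&(np.hypot(P[...,0]-x,P[...,1]-y)<rad)).astype(np.uint8)
    n,l,st,c=cv2.connectedComponentsWithStats(m); k=1+np.argmax(st[1:,4]); return P[l==k]
for nm,A in (('top',P),('side',S)):
    for o,x,y,zl,zh,rad in (('mat',.655,-.135,.0045,.02,.085),('ring',.481,.004,.015,.03,.05),('wheel',.625,.119,.024,.04,.07),('stilt',.462,.24,.008,.03,.06),('dish',.484,-.231,.029,.037,.07),('bowl',.482,-.229,.048,.058,.04),('lid',.481,-.229,.096,.13,.04),('knob',.481,-.229,.108,.13,.04)):
        q=comp(A,x,y,zl,zh,rad)[:,:]; f=q[:,:2].astype(np.float32)
        c,r=cv2.minEnclosingCircle(f); R=cv2.minAreaRect(f); b=cv2.boxPoints(R); e=max((b[1]-b[0],b[2]-b[1]),key=np.linalg.norm)
        print(nm,o,len(q),'z',np.percentile(q[:,2],[50,95]).round(4),'mean',q.mean(0)[:2].round(4),'c',np.round(c,4),round(r,4),'rect',np.round(R[0],4),np.round(R[1],4),'long axis deg',round(np.degrees(np.arctan2(e[1],e[0]))%180,1))
# stilt: arm directions & centre
q=comp(P,.462,.24,.008,.03,.06); c=np.array([.4621,.2415])
st=manip.get_state(); w,x,y,z=st['ee_rot']; print(Rn.from_quat([x,y,z,w]).as_matrix().round(3))
```

```text
top mat 792 z [0.007  0.0112] mean [ 0.655  -0.1358] c [ 0.6555 -0.1361] 0.0715 rect [ 0.6566 -0.1368] [0.1259 0.0841] long axis deg 26.3
top ring 255 z [0.0208 0.0244] mean [0.4815 0.0035] c [0.4818 0.0036] 0.0336 rect [0.4807 0.0036] [0.0642 0.0637] long axis deg 0.3
top wheel 805 z [0.0287 0.0327] mean [0.6249 0.1192] c [0.6253 0.12  ] 0.0549 rect [0.6253 0.1191] [0.1079 0.1059] long axis deg 0.1
top stilt 138 z [0.0124 0.017 ] mean [0.4601 0.2418] c [0.4617 0.2414] 0.0412 rect [0.4521 0.2411] [0.0721 0.0627] long axis deg 87.2
top dish 19 z [0.0323 0.0357] mean [ 0.4448 -0.257 ] c [ 0.4455 -0.2558] 0.0137 rect [ 0.4454 -0.2569] [0.0061 0.0269] long axis deg 173.7
top bowl 44 z [0.0514 0.0555] mean [ 0.4914 -0.2118] c [ 0.4854 -0.2267] 0.0328 rect [ 0.4921 -0.2161] [0.0327 0.0654] long axis deg 147.4
top lid 153 z [0.1019 0.1196] mean [ 0.4807 -0.2288] c [ 0.4808 -0.23  ] 0.0219 rect [ 0.4814 -0.2291] [0.0416 0.041 ] long axis deg 88.5
top knob 26 z [0.1184 0.1221] mean [ 0.4805 -0.229 ] c [ 0.4806 -0.2293] 0.0084 rect [ 0.4809 -0.2294] [0.0135 0.0153] long axis deg 133.3
side mat
[... 470 characters left out ...]
1] 0.0427 rect [0.4556 0.2432] [0.0768 0.0626] long axis deg 85.5
side dish 330 z [0.0333 0.0359] mean [ 0.4834 -0.2443] c [ 0.4856 -0.2336] 0.0629 rect [ 0.4855 -0.2321] [0.069  0.1091] long axis deg 174.8
side bowl 187 z [0.0528 0.0559] mean [ 0.485  -0.2489] c [ 0.4846 -0.2329] 0.0344 rect [ 0.4847 -0.2406] [0.049  0.0646] long axis deg 178.6
side lid 277 z [0.1024 0.1201] mean [ 0.4836 -0.2365] c [ 0.4835 -0.2315] 0.0229 rect [ 0.4834 -0.2334] [0.0412 0.0438] long axis deg 179.7
side knob 65 z [0.1183 0.1209] mean [ 0.4837 -0.2343] c [ 0.482  -0.2325] 0.0107 rect [ 0.4832 -0.2329] [0.0153 0.018 ] long axis deg 134.9
[[-0.932  0.363 -0.001]
 [ 0.363  0.932 -0.001]
 [ 0.    -0.002 -1.   ]]
```

>>> play_rows(
  motion=[
    [-1.1, -1.0, 0, -0.5, 85],
    [-2.3, -2.0, 0, -1.1, 85],
    [-3.4, -3.0, 0, -1.7, 85],
    [-4.5, -3.9, 0, -2.13, 85],
    [-5.2, -4.6, 0, -2.13, 85],
  ],
)

```text
clock: 0.72
position: [0.3365, 0.2866, 0.2311]
ee_rot: [0.0, 0.0, 1.0, -0.0]
contact_force: [0.1, 0.1, -0.5]
width: 0.085
gripper_force: 0.0
```

>>> play_rows(
  motion=[
    [-0.6, -1.3, 0, 0, 85],
    [-1.3, -2.6, 0, 0, 85],
    [-2.0, -3.9, 0, 0, 85],
    [-2.7, -5.2, 0, 0, 85],
    [-3.4, -6.5, 0, 0, 85],
  ],
)

```text
clock: 1.35
position: [0.4723, 0.0269, 0.2311]
ee_rot: [-0.0, 0.0, 1.0, 0.0]
contact_force: [1.5, 0.9, 0.4]
width: 0.0852
gripper_force: 0.0
```

```bash
cat >> h.py <<'E'
from scipy.spatial.transform import Rotation as Rn
def pose():
    s=manip.get_state(); w,x,y,z=s['ee_rot']; M=Rn.from_quat([x,y,z,w]).as_matrix(); return np.array(s['position']),M
def need(goal,yaw=None):
    "tool units to world goal; yaw = wanted angle (deg) of tool y axis mod 180"
    p,M=pose(); print('pos',p.round(4),'F',np.round(manip.get_state()['contact_force'],1),'clk',manip.get_state()['clock'])
    a=np.degrees(np.arctan2(M[1,1],M[0,1]))
    t=0 if yaw is None else -(((yaw-a+90)%180)-90)/10
    print('ytool deg',a.round(2),'tilt',M[2,2].round(4),'units',((M.T@(np.array(goal)-p))/.04).round(3),'turn',round(t,3))
E
python3 - <<'E'
from h import *
need([.483,.004,.231],90)
d=grab('wrist'); save(d,'wrist1'); print(-np.array(d['R']).T@d['t'],d['fx'])
E
```

```text
pos [0.4723 0.0269 0.2311] F [1.5 0.9 0.4] clk 1.35
ytool deg 89.98 tilt -1.0 units [-0.269 -0.574  0.003] turn -0.002
[0.40052419 0.02658525 0.37302386] 288.18272226298933
```

View pics/wrist1.png

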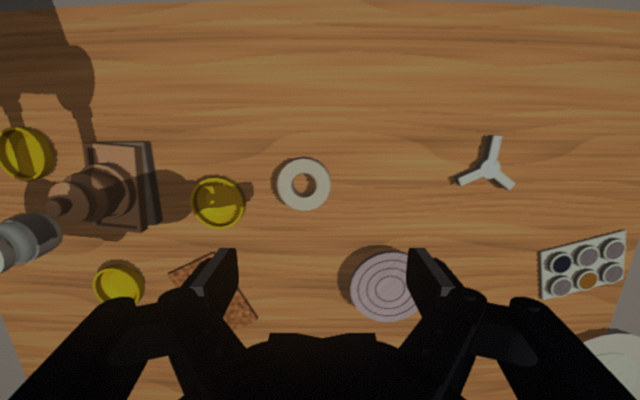

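The wrist view shows the ring at (303,184), the wheel at (388,286), the stilt at (489,168) and the stack at left near (100,190). I refine from here.

```bash
cat >> h.py <<'E'
def comp(P,x,y,zl,zh,rad):
    Z=cv2.medianBlur(P[...,2].astype(np.float32),3)
    m=((Z>zl)&(Z<zh)&(np.hypot(P[...,0]-x,P[...,1]-y)<rad)).astype(np.uint8)
    n,l,st,c=cv2.connectedComponentsWithStats(m); k=1+np.argmax(st[1:,4]); return P[l==k]
def rep(P,o,x,y,zl,zh,rad):
    q=comp(P,x,y,zl,zh,rad); f=q[:,:2].astype(np.float32)
    c,r=cv2.minEnclosingCircle(f); R=cv2.minAreaRect(f); b=cv2.boxPoints(R); e=max((b[1]-b[0],b[2]-b[1]),key=np.linalg.norm)
    print(o,len(q),'z',np.percentile(q[:,2],[50,95]).round(4),'mean',q.mean(0)[:2].round(4),'circ',np.round(c,4),round(r,4),'rect',np.round(R[0],4),np.round(R[1],4),'long',round(np.degrees(np.arctan2(e[1],e[0]))%180,1))
E
python3 - <<'E'
from h import *
W=cloud(load('wrist'))
rep(W,'ring',.483,.004,.017,.03,.045)
rep(W,'wheel',.6265,.120,.025,.036,.065)
rep(W,'stilt',.463,.242,.009,.02,.05)
rep(W,'lid',.482,-.2305,.095,.13,.04)
rep(W,'knob',.482,-.2305,.108,.13,.04)
E
```

```text
ring 1762 z [0.0213 0.0226] mean [0.4808 0.0039] circ [0.4819 0.0039] 0.034 rect [0.4817 0.0037] [0.0658 0.0656] long 0.3
wheel 3489 z [0.0294 0.0306] mean [0.6247 0.1101] circ [0.6257 0.1202] 0.0558 rect [0.6286 0.1089] [0.1106 0.0858] long 13.2
stilt 1003 z [0.0129 0.0143] mean [0.4605 0.2407] circ [0.4619 0.2418] 0.0423 rect [0.4651 0.2338] [0.0765 0.0669] long 25.2
lid 1485 z [0.1021 0.1198] mean [ 0.4796 -0.226 ] circ [ 0.4812 -0.2312] 0.0226 rect [ 0.481  -0.2298] [0.0424 0.041 ] long 16.5
knob 369 z [0.1186 0.1205] mean [ 0.4803 -0.2283] circ [ 0.4838 -0.2306] 0.0083 rect [ 0.4813 -0.2304] [0.018  0.0172] long 13.1
```

>>> play_rows(
  motion=[
    [0, -1.5, 0, 0, 60],
    [0, -3.0, 0, 0, 45],
    [0, -4.5, 0, 0, 45],
    [0, -5.3, 0, 0, 45],
    [0, -5.5, 0, 0, 45],
  ],
  newtons=25,
)

```text
clock: 2.02
position: [0.4715, -0.1928, 0.2307]
ee_rot: [-0.0, 0.002, 1.0, 0.0]
contact_force: [-1.1, 1.1, 0.5]
width: 0.0452
gripper_force: 0.0
```

Run:
```python
from h import *
need([.482,-.2305,.106],90)
d=grab('wrist'); save(d,'wrist2')
W=cloud(d)
rep(W,'lid',.482,-.2305,.095,.13,.04)
rep(W,'knob',.482,-.2305,.108,.13,.03)
rep(W,'mat',.656,-.135,.0045,.02,.085)
rep(W,'dish',.484,-.231,.029,.037,.07)
rep(W,'bowl',.482,-.231,.048,.058,.05)
```

```text
pos [ 0.4715 -0.1928  0.2307] F [-1.1  1.1  0.5] clk 2.025
ytool deg 89.83 tilt -1.0 units [-0.268 -0.943  3.117] turn -0.017
lid 1500 z [0.1017 0.1195] mean [ 0.4792 -0.2314] circ [ 0.4834 -0.2314] 0.0243 rect [ 0.4813 -0.2322] [0.0431 0.0435] long 163.9
knob 302 z [0.1189 0.1203] mean [ 0.4799 -0.2315] circ [ 0.4833 -0.2314] 0.0112 rect [ 0.4814 -0.2311] [0.0194 0.0169] long 45.8
mat 2487 z [0.0074 0.0086] mean [ 0.6515 -0.1507] circ [ 0.6554 -0.1423] 0.0683 rect [ 0.659  -0.1535] [0.1318 0.0664] long 12.6
dish 497 z [0.0333 0.0345] mean [ 0.4409 -0.2295] circ [ 0.4506 -0.2302] 0.0379 rect [ 0.4497 -0.2312] [0.066  0.0419] long 84.3
bowl 404 z [0.0531 0.0544] mean [ 0.467  -0.2265] circ [ 0.4828 -0.2323] 0.0338 rect [ 0.4735 -0.2293] [0.0674 0.0475] long 72.5
```

View pics/wrist2.png

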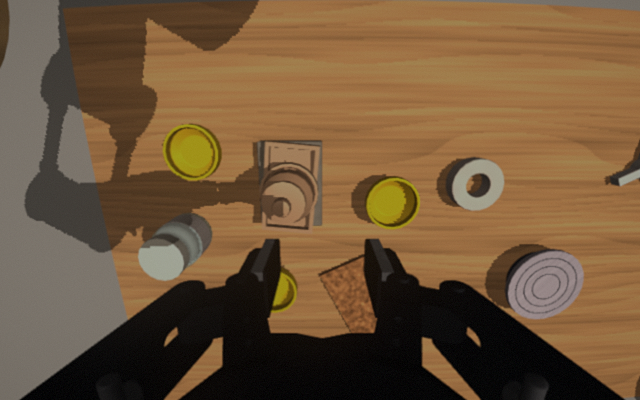

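The wrist view shows the lid knob at (280,208), the dish and slab beneath it, and the fingertips level at row 240. I descend onto the knob.

>>> play_rows(
  motion=[
    [-0.25, -0.955, 0, 0, 45],
    [-0.25, -0.955, 1.0, 0, 40],
    [-0.25, -0.955, 2.0, 0, 40],
    [-0.25, -0.955, 2.7, 0, 40],
    [-0.25, -0.955, 2.7, 0, 40],
  ],
)

```text
clock: 2.7
position: [0.4803, -0.2267, 0.1213]
ee_rot: [-0.002, -0.001, 1.0, 0.002]
contact_force: [-0.1, 0.2, 0.3]
width: 0.0401
gripper_force: 0.0
```

Run:
```python
from h import *
need([.4815,-.231,.107],90)
d=grab('wrist'); s=grab('side'); 
a=cv2.resize(s['img'][200:310,240:390],(0,0),fx=2.66,fy=2.66,interpolation=cv2.INTER_CUBIC); b=cv2.resize(d['img'][140:300,200:440],(0,0),fx=1.66,fy=1.83)
save2(np.hstack([a,b[:a.shape[0]]]) if a.shape[0]<=b.shape[0] else np.hstack([a[:b.shape[0]],b]),'v3')
```

```text
pos [ 0.4803 -0.2267  0.1213] F [-0.1  0.2  0.3] clk 2.7
ytool deg 90.08 tilt -1.0 units [-0.031 -0.108  0.357] turn 0.008
```

View pics/v3.png

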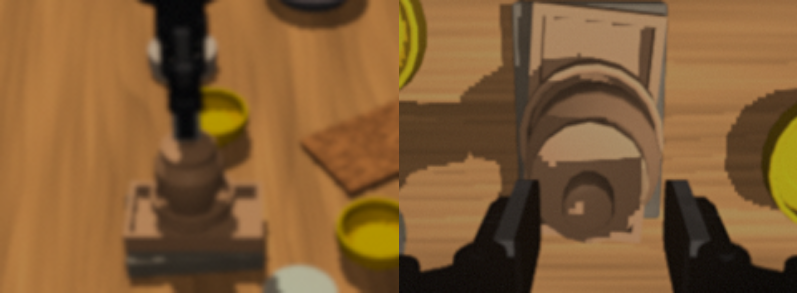

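The fingers straddle the knob, with the tips just behind it. I check that the position has settled before going lower.

>>> play_rows(
  motion=[
    [0, 0, 0.1, 0, 40],
    [0, 0, 0.1, 0, 40],
  ],
)

```text
clock: 3.05
position: [0.4823, -0.2295, 0.1201]
ee_rot: [0.001, -0.0, 1.0, -0.0]
contact_force: [-0.1, -0.4, -0.4]
width: 0.0399
gripper_force: 0.0
```

>>> play_rows(
  motion=[
    [0, 0, 0.3, 0, 40],
    [0, 0, 0.3, 0, 18],
    [0, 0, 0.3, 0, 12],
    [0, 0, 0.3, 0, 10],
    [0, 0, 0.3, 0, 10],
  ],
  newtons=25,
)

```text
clock: 3.68
position: [0.4819, -0.2295, 0.1074]
ee_rot: [0.0, 0.0, 1.0, 0.0]
contact_force: [0.3, 0.0, -0.4]
width: 0.0169
gripper_force: 24.4
```

Run:
```python
from h import *
need([.482,.004,.18],90); s=manip.get_state(); print(s['width'],s['gripper_force'],s['contact_force'],np.round(s['qpos'],3))
```

```text
pos [ 0.4819 -0.2295  0.1074] F [ 0.3  0.  -0.4] clk 3.675
ytool deg 89.99 tilt -1.0 units [-2.000e-03  5.838e+00 -1.816e+00] turn -0.001
0.016930437594523062 24.38134253025055 [ 0.31600359  0.03168527 -0.41669587] [-0.575  0.315  1.781  0.     1.045 -2.146]
```

>>> play_rows(
  motion=[
    [0, 0, -0.2, 0, 10],
    [0, 0, -0.6, 0, 10],
    [0, 0, -1.0, 0, 10],
    [0, 0.6, -1.2, 0, 10],
    [0, 1.5, -1.2, 0, 10],
  ],
)

```text
clock: 4.3
position: [0.4828, -0.17, 0.1568]
ee_rot: [0.001, 0.001, 1.0, -0.001]
contact_force: [0.1, -0.4, -0.4]
width: 0.0165
gripper_force: 24.5
```

>>> play_rows(
  motion=[
    [0, 1.2, 0, 0, 10],
    [0, 2.4, 0, 0, 10],
    [0, 3.4, 0, 0, 10],
    [0, 4.1, 0, 0, 10],
    [0, 4.34, 0, 0, 10],
  ],
)

```text
clock: 4.92
position: [0.4819, 0.0054, 0.1559]
ee_rot: [0.0, -0.001, 1.0, -0.0]
contact_force: [-0.9, -0.1, -1.2]
width: 0.0165
gripper_force: 24.5
```

>>> play_rows(
  motion=[
    [0, 0, 0.5, 0, 10],
    [0, 0, 1.1, 0, 10],
    [0, 0, 1.6, 0, 10],
    [0, 0, 1.8, 0, 10],
    [0, 0, 1.8, 0, 10],
  ],
)

```text
clock: 5.55
position: [0.4819, 0.0036, 0.0832]
ee_rot: [-0.0, 0.0, 1.0, -0.0]
contact_force: [-0.1, 0.3, -0.2]
width: 0.0165
gripper_force: 24.5
```

Run:
```python
from h import *
need([.482,.004,.0334],90); s=manip.get_state(); print(s['width'],s['gripper_force'])
d=grab('side'); w=grab('wrist')
a=cv2.resize(d['img'][140:260,250:370],(0,0),fx=3.3,fy=3.3,interpolation=cv2.INTER_CUBIC); b=cv2.resize(w['img'][130:300,220:420],(396,396))
save2(np.hstack([a,b]),'v4')
S=cloud(w)
rep(S,'ring',.482,.004,.0195,.024,.045); rep(S,'lid',.482,.004,.04,.07,.03)
S=cloud(d)
rep(S,'side ring',.482,.004,.018,.026,.045); rep(S,'side lid',.482,.004,.035,.06,.03)
```

```text
pos [0.4819 0.0036 0.0832] F [-0.1  0.3 -0.2] clk 5.55
ytool deg 89.97 tilt -1.0 units [-0.003  0.009  1.246] turn -0.003
0.01654981473140124 24.495034217834473
ring 2971 z [0.0213 0.0223] mean [0.4689 0.0048] circ [0.4818 0.0042] 0.0338 rect [0.4737 0.0046] [0.067 0.051] long 87.9Traceback (most recent call last):
  File "<stdin>", line 7, in <module>
  File "h.py", line 33, in rep
    q=comp(P,x,y,zl,zh,rad); f=q[:,:2].astype(np.float32)
  File "h.py", line 31, in comp
    n,l,st,c=cv2.connectedComponentsWithStats(m); k=1+np.argmax(st[1:,4]); return P[l==k]
                                                      ~~~~~~~~~^^^^^^^^^^
    return _wrapfunc(a, 'argmax', axis=axis, out=out, **kwds)
    return bound(*args, **kwds)
ValueError: attempt to get argmax of an empty sequence
```

View pics/v4.png

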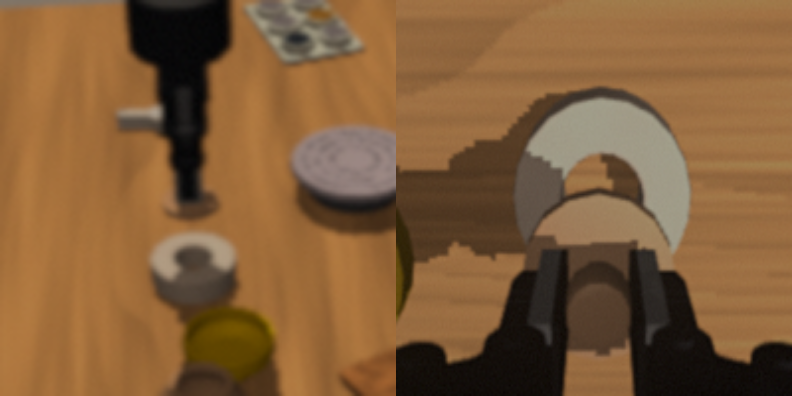

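The lid is held level above the ring, with the hole visible just behind it in the wrist view. I measure the lid disc.

Run:
```python
from h import *
w=load('wrist');W=cloud(w);S=cloud(load('side'))
rep(W,'lid',.482,.004,.066,.083,.024)
rep(S,'side lid',.482,.004,.064,.08,.03);rep(S,'side ring',.482,.004,.018,.026,.04)
q=comp(W,.482,.004,.066,.083,.024); 
# front arc of disc (low x): fit circle r=.022
b=q[q[:,0]<.47]; print(b.shape)
E_=[]
for y in np.arange(-.016,.025,.004):
    r=q[abs(q[:,1]-y)<.001]
    if len(r): i=r[:,0].argmin(); E_.append(r[i,:3]); 
E_=np.array(E_);
from scipy.optimize import least_squares
f=least_squares(lambda c:np.hypot(E_[:,0]-c[0],E_[:,1]-c[1])-.022,[.482,.004]); print('disc centre',f.x,abs(f.fun).max(),E_[:,2].round(4))
```

```text
lid 1774 z [0.0783 0.08  ] mean [0.4698 0.003 ] circ [0.479  0.0031] 0.0212 rect [0.4705 0.0028] [0.0207 0.0422] long 91.7
side lid 102 z [0.0781 0.0804] mean [ 0.4846 -0.0054] circ [0.4849 0.0016] 0.0229 rect [ 4.847e-01 -1.000e-04] [0.0432 0.0397] long 6.5
side ring 274 z [0.0218 0.0242] mean [0.4842 0.0027] circ [0.4833 0.0044] 0.035 rect [0.4835 0.0043] [0.0645 0.0653] long 128.4
(905, 3)
disc centre [0.4828487  0.00310752] 0.0003267683181914262 [0.0767 0.0743 0.0779 0.0765 0.073  0.0746 0.0736 0.0751 0.0756 0.078
 0.0771]
```

>>> play_rows(
  motion=[
    [0.02, 0.02, 0.5, 0, 10],
    [0.02, 0.02, 0.9, 0, 10],
    [0.02, 0.02, 1.1, 0, 10],
    [0.02, 0.02, 1.16, 0, 10],
    [0.02, 0.02, 1.19, 0, 10],
  ],
)

```text
clock: 6.28
position: [0.4816, 0.0049, 0.0362]
ee_rot: [0.001, 0.0, 1.0, -0.0]
contact_force: [0.0, 0.5, -0.3]
width: 0.0165
gripper_force: 24.5
```

>>> play_rows(
  motion=[
    [0, 0, 0.02, 0, 10],
    [0, 0, 0.04, 0, 10],
    [0, 0, 0.04, 0, 10],
  ],
)

```text
clock: 6.65
position: [0.4811, 0.005, 0.0342]
ee_rot: [0.0, -0.0, 1.0, 0.0]
contact_force: [-0.1, 0.2, -0.7]
width: 0.017
gripper_force: 24.5
```

>>> play_rows(
  motion=[
    [0, 0, 0.01, 0, 20],
    [0, 0, 0.01, 0, 26],
    [0, 0, 0, 0, 40],
    [0, 0, -0.3, 0, 40],
    [0, 0, -0.8, 0, 40],
  ],
)

```text
clock: 7.28
position: [0.4806, 0.005, 0.0666]
ee_rot: [-0.001, 0.0, 1.0, 0.0]
contact_force: [0.1, 0.4, -0.5]
width: 0.0398
gripper_force: 0.0
```

>>> play_rows(
  motion=[
    [0, 0, -1, 0, 60],
    [0, 0, -2, 0, 85],
    [0, 0, -3, 0, 85],
    [0, -1.5, -3, 0, 85],
    [0, -3, -3, 0, 85],
  ],
)

```text
clock: 7.9
position: [0.4816, -0.1159, 0.188]
ee_rot: [0.002, -0.001, 1.0, -0.001]
contact_force: [0.7, -0.2, 0.3]
width: 0.0852
gripper_force: 0.0
```

Run:
```python
from h import *
w=grab('wrist');W=cloud(w);T=cloud(grab('top'))
for n,A in(('w',W),('t',T)):
  rep(A,n+'lid',.482,.004,.024,.05,.04);rep(A,n+' knob',.482,.004,.036,.06,.03)
rep(W,'jar',.4815,-.231,.088,.11,.04)
need([.4815,-.231,.062],90)
```

```text
wlid 1223 z [0.0275 0.0453] mean [0.4797 0.0019] circ [0.4812 0.004 ] 0.0221 rect [0.4812 0.0037] [0.0431 0.0427] long 88.9
w knob 253 z [0.0446 0.046 ] mean [0.4803 0.0024] circ [0.4811 0.0036] 0.0088 rect [0.4809 0.0032] [0.0163 0.0167] long 140.8
tlid 121 z [0.0279 0.0461] mean [0.481  0.0035] circ [0.4814 0.0035] 0.0221 rect [0.4809 0.0032] [0.0392 0.0394] long 157.1
t knob 23 z [0.0442 0.0478] mean [0.4809 0.0034] circ [0.4812 0.0037] 0.0086 rect [0.4804 0.0036] [0.0134 0.0164] long 90.4
jar 1206 z [0.0946 0.0963] mean [ 0.4794 -0.2276] circ [ 0.4818 -0.2306] 0.0236 rect [ 0.4806 -0.2297] [0.0469 0.0436] long 50.4
pos [ 0.4817 -0.1205  0.1873] F [-0.3  0.1 -0. ] clk 8.0
ytool deg 89.69 tilt -1.0 units [-3.000e-03 -2.750e+00  3.145e+00] turn -0.031
```

The lid is seated: its top reads 46 mm, as expected, and it is centred within 1 mm. Next is the jar.

>>> play_rows(
  motion=[
    [0, -1.4, 0, 0, 85],
    [0, -2.5, 0, 0, 85],
    [0, -2.75, 0.3, 0, 85],
    [0, -2.75, 1.3, 0, 85],
    [0, -2.75, 2.0, 0, 85],
  ],
)

```text
clock: 8.62
position: [0.4802, -0.2233, 0.1047]
ee_rot: [-0.001, 0.0, 1.0, 0.001]
contact_force: [-0.1, -0.5, 0.4]
width: 0.0852
gripper_force: 0.0
```

>>> play_rows(
  motion=[
    [0, 0, 0.2, 0, 85],
    [0, 0, 0.2, 0, 85],
  ],
)

```text
clock: 8.88
position: [0.4811, -0.2242, 0.0981]
ee_rot: [-0.0, -0.0, 1.0, 0.0]
contact_force: [-0.2, -0.0, 0.4]
width: 0.0848
gripper_force: 0.0
```

Run:
```python
from h import *
need([.4815,-.2305,.060],90)
w=grab('wrist'); rep(cloud(w),'jar',.4815,-.231,.088,.11,.04)
b=cv2.resize(w['img'][100:350,120:520],(0,0),fx=1.9,fy=1.9); save2(b,'v5')
```

```text
pos [ 0.4811 -0.2242  0.0981] F [-0.2 -0.   0.4] clk 8.875
ytool deg 90.04 tilt -1.0 units [-0.01  -0.159  0.953] turn 0.004
jar 2586 z [0.0946 0.096 ] mean [ 0.4778 -0.2305] circ [ 0.4815 -0.2306] 0.0236 rect [ 0.4806 -0.2302] [0.0461 0.0437] long 70.4
```

View pics/v5.png

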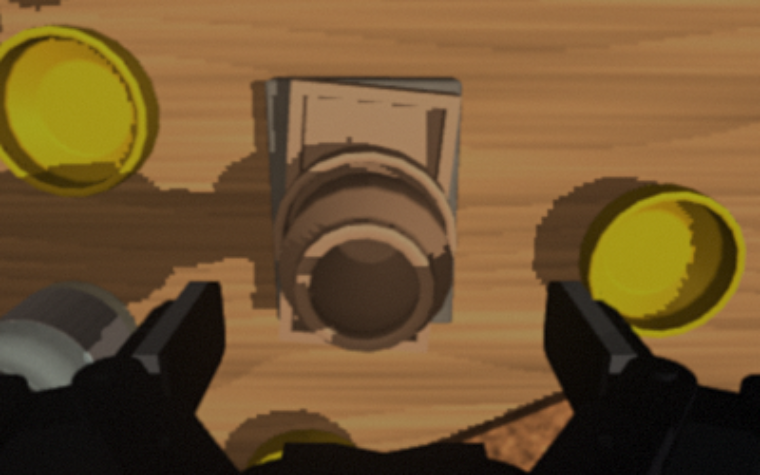

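The jar mouth is at crop (368,290) and the fingers are centred at 384, which matches the measured 6 mm offset. The left finger passes above and beside the paint jar in perspective only, since the jar's edge is at y = −0.344. I descend and grip.

>>> play_rows(
  motion=[
    [0, -0.157, 0.1, 0, 85],
    [0, -0.157, 0.5, 0, 85],
    [0, -0.157, 0.9, 0, 85],
    [0, -0.157, 0.9, 0, 70],
    [0, -0.157, 0.9, 0, 60],
  ],
  newtons=35,
)

```text
clock: 9.55
position: [0.4816, -0.2319, 0.0629]
ee_rot: [0.001, 0.0, 1.0, -0.0]
contact_force: [0.4, -0.5, 0.5]
width: 0.06
gripper_force: 0.0
```

>>> play_rows(
  motion=[
    [0, 0, 0, 0, 52],
    [0, 0, 0, 0, 48],
    [0, 0, 0, 0, 48],
  ],
)

```text
clock: 9.93
position: [0.4819, -0.2319, 0.0632]
ee_rot: [0.001, 0.0, 1.0, -0.001]
contact_force: [-0.5, -0.5, 6.2]
width: 0.0535
gripper_force: 38.1
```

Run:
```python
from h import *
need([.626,.120,.12],90)
```

```text
pos [ 0.4819 -0.2319  0.0632] F [-0.5 -0.5  6.2] clk 9.925
ytool deg 90.0 tilt -1.0 units [-3.605  8.795 -1.423] turn -0.0
```

The width of 53.5 mm and the 6 N lift suggest the pads sit high, near the shoulder. I regrip a little lower.

>>> play_rows(
  motion=[
    [0, 0, 0, 0, 66],
    [0, 0, 0, 0, 66],
    [0, 0, 0.1, 0, 66],
    [0, 0, 0.15, 0, 66],
    [0, 0, 0.15, 0, 66],
  ],
)

```text
clock: 10.55
position: [0.4808, -0.2311, 0.0556]
ee_rot: [-0.0, 0.0, 1.0, 0.0]
contact_force: [-0.2, -0.3, -0.1]
width: 0.0658
gripper_force: 0.0
```

>>> play_rows(
  motion=[
    [0, 0, 0, 0, 58],
    [0, 0, 0, 0, 54],
    [0, 0, 0, 0, 50],
    [0, 0, 0, 0, 48],
    [0, 0, 0, 0, 48],
  ],
)

```text
clock: 11.18
position: [0.4811, -0.2314, 0.0563]
ee_rot: [0.0, 0.0, 1.0, -0.0]
contact_force: [-0.1, 0.7, 2.1]
width: 0.0536
gripper_force: 37.1
```

Run:
```python
from h import *
need([.626,.120,.12],90)
s=grab('side');w=grab('wrist'); rep(cloud(w),'jar',.4815,-.231,.088,.11,.04)
a=cv2.resize(s['img'][220:310,250:370],(480,360),interpolation=cv2.INTER_CUBIC);b=cv2.resize(w['img'][150:350,220:400],(320,360)); save2(np.hstack([a,b]),'v6')
```

```text
pos [ 0.4811 -0.2314  0.0563] F [-0.1  0.7  2.1] clk 11.175
ytool deg 90.0 tilt -1.0 units [-3.622  8.785 -1.593] turn -0.0
jar 4648 z [0.0945 0.096 ] mean [ 0.4772 -0.2318] circ [ 0.481  -0.2318] 0.0233 rect [ 0.4795 -0.2318] [0.0436 0.044 ] long 135.8
```

View pics/v6.png

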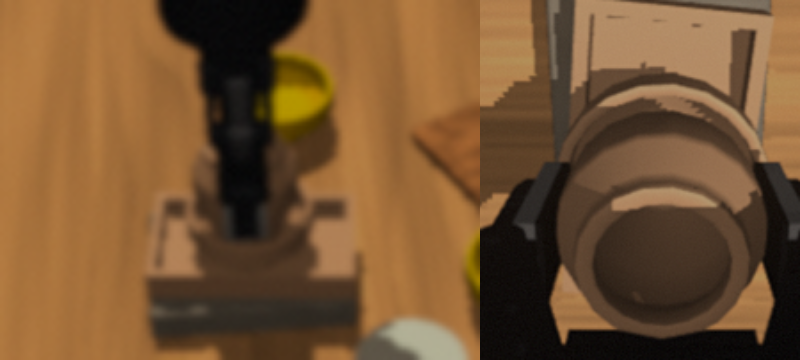

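The pads sit low on the jar's straight belt, and the same width shows it is only pad compliance. I lift and carry it to the wheel.

>>> play_rows(
  motion=[
    [0, 0, -0.1, 0, 48],
    [0, 0, -0.4, 0, 48],
    [0, 0, -0.9, 0, 48],
    [0, 0, -1.4, 0, 48],
    [-0.1, 0.3, -1.6, 0, 48],
  ],
)

```text
clock: 11.9
position: [0.4858, -0.2199, 0.1217]
ee_rot: [0.001, 0.001, 1.0, -0.001]
contact_force: [0.5, -0.0, -1.2]
width: 0.0538
gripper_force: 37.3
```

>>> play_rows(
  motion=[
    [-0.4, 1.0, 0, 0, 48],
    [-0.9, 2.2, 0, 0, 48],
    [-1.4, 3.4, 0, 0, 48],
    [-1.9, 4.6, 0, 0, 48],
    [-2.3, 5.6, 0, 0, 48],
  ],
)

```text
clock: 12.52
position: [0.5771, 0.0076, 0.1198]
ee_rot: [-0.0, -0.001, 1.0, 0.0]
contact_force: [1.2, -0.1, -1.7]
width: 0.0539
gripper_force: 37.3
```

>>> play_rows(
  motion=[
    [-0.4, 1.0, 0, 0, 48],
    [-0.8, 1.9, 0, 0, 48],
    [-1.15, 2.7, 0, 0, 48],
    [-1.22, 2.9, 0, 0, 48],
    [-1.22, 2.9, 0, 0, 48],
  ],
)

```text
clock: 13.15
position: [0.6251, 0.1212, 0.1196]
ee_rot: [-0.001, -0.001, 1.0, -0.0]
contact_force: [-1.5, -0.5, -1.3]
width: 0.0541
gripper_force: 37.4
```

Run:
```python
from h import *
need([.626,.120,.0503],90); s=manip.get_state(); print(s['width'],s['gripper_force'])
w=grab('wrist');W=cloud(w); p,_=pose()
rep(W,'jar',p[0],p[1],p[2]+.032,p[2]+.06,.04);rep(W,'wheel',.6265,.120,.025,.036,.065)
S=cloud(grab('side'));rep(S,'side wheel',.6265,.120,.025,.036,.065)
T=cloud(grab('top'));rep(T,'top bowl',.482,-.231,.048,.058,.045)
```

```text
pos [0.6251 0.1212 0.1196] F [-1.5 -0.5 -1.3] clk 13.15
ytool deg 90.08 tilt -1.0 units [-0.026 -0.028  1.733] turn 0.008
0.05410364072666478 37.425806994889115
jar 4487 z [0.1579 0.1593] mean [0.6215 0.1206] circ [0.625  0.1208] 0.0229 rect [0.624  0.1204] [0.0439 0.0434] long 54.1
wheel 8869 z [0.0293 0.0304] mean [0.6091 0.1203] circ [0.6254 0.1203] 0.0551 rect [0.6137 0.1202] [0.086  0.1095] long 90.5
side wheel 691 z [0.0302 0.0325] mean [0.6272 0.117 ] circ [0.6272 0.1215] 0.058 rect [0.6274 0.1208] [0.1142 0.1049] long 82.3
top bowl 24 z [0.0532 0.0557] mean [ 0.4874 -0.2015] circ [ 0.4867 -0.2082] 0.0233 rect [ 0.488  -0.2022] [0.0125 0.0465] long 167.6
```

>>> play_rows(
  motion=[
    [0, 0, 0.6, 0, 48],
    [0, 0, 1.2, 0, 48],
    [0, 0, 1.5, 0, 48],
    [0, 0, 1.62, 0, 48],
    [0, 0, 1.66, 0, 48],
  ],
)

```text
clock: 13.92
position: [0.6262, 0.1204, 0.0541]
ee_rot: [0.0, 0.0, 1.0, 0.0]
contact_force: [-0.4, -0.9, -2.1]
width: 0.0541
gripper_force: 37.4
```

>>> play_rows(
  motion=[
    [0, 0, 0.02, 0, 48],
    [0, 0, 0.04, 0, 48],
    [0, 0, 0.06, 0, 48],
    [0, 0, 0.06, 0, 48],
  ],
)

```text
clock: 14.42
position: [0.6258, 0.1207, 0.0514]
ee_rot: [0.0, -0.0, 1.0, 0.0]
contact_force: [0.5, -0.5, -2.1]
width: 0.0539
gripper_force: 37.4
```

>>> play_rows(
  motion=[
    [0, 0, 0.02, 0, 48],
    [0, 0, 0.04, 0, 48],
    [0, 0, 0.04, 0, 48],
  ],
)

```text
clock: 14.8
position: [0.626, 0.1207, 0.0503]
ee_rot: [0.0, 0.0, 1.0, 0.0]
contact_force: [-0.9, -0.1, 4.0]
width: 0.0538
gripper_force: 37.9
```

The jar is touching down at +4 N, so I release it.

>>> play_rows(
  motion=[
    [0, 0, 0, 0, 58],
    [0, 0, 0, 0, 66],
    [0, 0, 0, 0, 76],
    [0, 0, -0.2, 0, 84],
    [0, 0, -0.7, 0, 85],
  ],
)

```text
clock: 15.42
position: [0.6251, 0.1206, 0.0774]
ee_rot: [-0.001, 0.0, 1.0, -0.0]
contact_force: [0.8, -0.3, -0.3]
width: 0.085
gripper_force: 0.0
```

>>> play_rows(
  motion=[
    [0, 0, -1, 0, 85],
    [0, 0, -2, 0, 85],
    [0.6, -1.4, -2.2, 0, 85],
    [1.2, -2.8, -2.2, 0, 85],
    [1.7, -4.1, -2.2, 0, 85],
  ],
)

```text
clock: 16.05
position: [0.5572, -0.0448, 0.1667]
ee_rot: [0.001, -0.0, 1.0, -0.0]
contact_force: [0.8, -0.3, 0.1]
width: 0.0848
gripper_force: 0.0
```

>>> play_rows(
  motion=[
    [0.5, -1.2, 0, 0, 85],
    [1.0, -2.4, 0, 0, 85],
    [1.5, -3.6, 0, 0, 85],
    [1.7, -4.1, 0, 0, 85],
    [1.7, -4.1, 0, 0, 85],
  ],
)

```text
clock: 16.68
position: [0.4895, -0.2088, 0.1663]
ee_rot: [0.0, 0.002, 1.0, -0.0]
contact_force: [0.1, 0.2, -0.8]
width: 0.0849
gripper_force: 0.0
```

Run:
```python
from h import *
w=grab('wrist');W=cloud(w);T=cloud(grab('top'))
rep(T,'jar on wheel',.6265,.120,.084,.1,.05); rep(W,'bowl',.482,-.231,.047,.058,.05)
rep(W,'dish',.482,-.231,.0285,.038,.075); rep(T,'dish',.482,-.231,.0285,.038,.075)
need([.4815,-.2315,.038],84.5)
```

```text
jar on wheel 41 z [0.0874 0.0931] mean [0.6191 0.1133] circ [0.6251 0.118 ] 0.0212 rect [0.6222 0.1154] [0.0306 0.041 ] long 140.6
bowl 1062 z [0.053  0.0542] mean [ 0.4828 -0.2327] circ [ 0.4829 -0.2322] 0.034 rect [ 0.4828 -0.2322] [0.0671 0.0671] long 133.7
dish 1997 z [0.0357 0.0379] mean [ 0.4827 -0.2324] circ [ 0.4618 -0.225 ] 0.0472 rect [ 0.4678 -0.2193] [0.05   0.0896] long 139.1
dish 35 z [0.0356 0.0395] mean [ 0.4656 -0.2352] circ [ 0.4662 -0.236 ] 0.0134 rect [ 0.4642 -0.2354] [0.0239 0.019 ] long 65.8
pos [ 0.49  -0.207  0.166] F [0.  1.2 0. ] clk 16.775
ytool deg 89.97 tilt -1.0 units [ 0.214 -0.614  3.2  ] turn 0.547
```

The jar stands on the wheel. The bowl is at (0.4828, −0.2322) with its rim at 54 mm as expected. I move to it.

>>> play_rows(
  motion=[
    [0.18, -0.63, 0, 0, 85],
    [0.18, -0.63, 0.8, 0, 85],
    [0.18, -0.63, 1.6, 0, 85],
    [0.18, -0.63, 2.2, 0, 85],
    [0.18, -0.63, 2.2, 0, 85],
  ],
)

```text
clock: 17.4
position: [0.4819, -0.2305, 0.0762]
ee_rot: [-0.002, -0.001, 1.0, 0.001]
contact_force: [0.8, 0.1, 0.3]
width: 0.085
gripper_force: 0.0
```

>>> play_rows(
  motion=[
    [0, 0, 0, 0, 85],
    [0, 0, 0, 0, 85],
  ],
)

```text
clock: 17.65
position: [0.4837, -0.2327, 0.079]
ee_rot: [0.001, -0.0, 1.0, -0.001]
contact_force: [0.5, 0.4, -0.2]
width: 0.0849
gripper_force: 0.0
```

Run:
```python
from h import *
need([.4828,-.2322,.033],90)
rep(cloud(grab('wrist')),'bowl',.482,-.231,.047,.058,.05)
```

```text
pos [ 0.4837 -0.2327  0.079 ] F [ 0.5  0.4 -0.2] clk 17.65
ytool deg 90.03 tilt -1.0 units [0.025 0.015 1.15 ] turn 0.003
bowl 2395 z [0.0529 0.0541] mean [ 0.4831 -0.2318] circ [ 0.4826 -0.2324] 0.0343 rect [ 0.4826 -0.2321] [0.0672 0.0676] long 170.0
```

>>> play_rows(
  motion=[
    [0, 0, 0.4, 0, 85],
    [0, 0, 0.8, 0, 85],
    [0, 0, 1.1, 0, 85],
    [0, 0, 1.1, 0, 76],
    [0, 0, 1.1, 0, 70],
  ],
  newtons=30,
)

```text
clock: 18.32
position: [0.483, -0.2327, 0.0341]
ee_rot: [0.0, 0.0, 1.0, -0.0]
contact_force: [0.2, 0.2, 0.4]
width: 0.0698
gripper_force: 0.2
```

>>> play_rows(
  motion=[
    [0, 0, 0, 0, 66],
    [0, 0, 0, 0, 62],
    [0, 0, 0, 0, 60],
    [0, 0, 0, 0, 60],
  ],
)

```text
clock: 18.82
position: [0.483, -0.2327, 0.0346]
ee_rot: [0.001, 0.0, 1.0, -0.0]
contact_force: [0.3, 0.9, 6.8]
width: 0.0654
gripper_force: 32.8
```

Run:
```python
from h import *
need([.462,.2418,.1],90)
s=grab('side');w=grab('wrist'); rep(cloud(w),'bowl',.4815,-.231,.047,.06,.05)
a=cv2.resize(s['img'][220:310,250:370],(480,360),interpolation=cv2.INTER_CUBIC);b=cv2.resize(w['img'][150:350,220:400],(320,360)); save2(np.hstack([a,b]),'v7')
```

```text
pos [ 0.483  -0.2327  0.0346] F [0.3 0.9 6.8] clk 18.825
ytool deg 89.99 tilt -1.0 units [ 0.525 11.862 -1.641] turn -0.001
bowl 5140 z [0.0529 0.0572] mean [ 0.4819 -0.2331] circ [ 0.4756 -0.233 ] 0.0468 rect [ 0.4806 -0.2367] [0.0754 0.0682] long 53.6
```

View pics/v7.png

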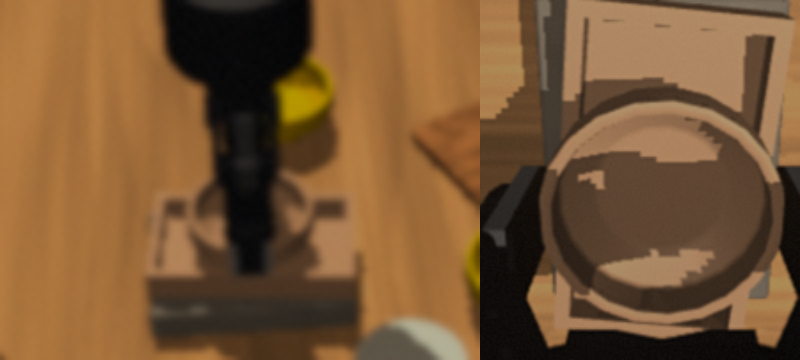

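The bowl is gripped by its straight band, with the fingertips beside the dish wall. I lift and carry it to the stilt.

>>> play_rows(
  motion=[
    [0, 0, -0.1, 0, 60],
    [0, 0, -0.3, 0, 60],
    [0, 0, -0.8, 0, 60],
    [0, 0, -1.4, 0, 60],
    [0, 0.4, -1.7, 0, 60],
  ],
)

```text
clock: 19.55
position: [0.4836, -0.2173, 0.1032]
ee_rot: [0.001, 0.001, 1.0, -0.001]
contact_force: [0.2, 0.4, -2.1]
width: 0.0656
gripper_force: 34.0
```

>>> play_rows(
  motion=[
    [0.1, 1.2, 0, 0, 60],
    [0.2, 2.5, 0, 0, 60],
    [0.3, 3.8, 0, 0, 60],
    [0.4, 5.1, 0, 0, 60],
    [0.52, 6.4, 0, 0, 60],
  ],
)

```text
clock: 20.18
position: [0.4607, 0.0419, 0.1016]
ee_rot: [-0.0, 0.0, 1.0, 0.0]
contact_force: [0.7, 0.0, -0.8]
width: 0.0661
gripper_force: 34.0
```

>>> play_rows(
  motion=[
    [0, 1.3, 0, 0, 60],
    [0, 2.6, 0, 0, 60],
    [0, 3.9, 0, 0, 60],
    [0, 4.8, 0, 0, 60],
    [0, 5.06, 0, 0, 60],
  ],
)

```text
clock: 20.8
position: [0.4606, 0.2443, 0.1015]
ee_rot: [-0.0, -0.002, 1.0, 0.0]
contact_force: [-0.4, -0.6, -1.4]
width: 0.0658
gripper_force: 34.0
```

Run:
```python
from h import *
need([.462,.2418,.0246],90); s=manip.get_state(); print(s['width'],s['gripper_force'])
w=grab('wrist');W=cloud(w); p,_=pose()
rep(W,'bowl',p[0],p[1],p[2]+.014,p[2]+.025,.04)
q=comp(W,p[0],p[1],p[2]+.014,p[2]+.03,.045); f=q[q[:,2]>np.percentile(q[:,2],50)]; A=np.c_[f[:,:2],np.ones(len(f))]; print('rim slope',np.linalg.lstsq(A,f[:,2],rcond=None)[0].round(3))
T=cloud(grab('top'));rep(T,'dish',.482,-.231,.028,.04,.075)
rep(T,'dish floor',.482,-.231,.02,.04,.075)
rep(T,'lid',.482,.004,.024,.05,.04)
```

```text
pos [0.4606 0.2443 0.1015] F [-0.4 -0.6 -1.4] clk 20.8
ytool deg 90.19 tilt -1.0 units [-0.037 -0.063  1.923] turn 0.019
0.06579079989539573 34.02708117646398
bowl 4424 z [0.1198 0.1235] mean [0.4593 0.244 ] circ [0.4562 0.2442] 0.0389 rect [0.4596 0.2428] [0.07   0.0678] long 49.7
rim slope [-0.007  0.001  0.126]
dish 55 z [0.0322 0.0357] mean [ 0.4724 -0.2595] circ [ 0.4725 -0.2575] 0.0436 rect [ 0.4723 -0.2595] [0.0067 0.087 ] long 174.2
dish floor 661 z [0.0241 0.0347] mean [ 0.4843 -0.2319] circ [ 0.4839 -0.2306] 0.0618 rect [ 0.4836 -0.2323] [0.0708 0.1103] long 175.9
lid 124 z [0.0278 0.0448] mean [0.4807 0.0042] circ [0.481  0.0059] 0.0221 rect [0.4817 0.0036] [0.0401 0.0368] long 0.7
```

>>> play_rows(
  motion=[
    [-0.02, -0.04, 0.6, 0, 60],
    [-0.02, -0.04, 1.2, 0, 60],
    [-0.02, -0.04, 1.6, 0, 60],
    [-0.02, -0.04, 1.8, 0, 60],
    [-0.02, -0.04, 1.8, 0, 60],
  ],
)

```text
clock: 21.52
position: [0.4623, 0.2394, 0.0294]
ee_rot: [-0.001, 0.001, 1.0, -0.0]
contact_force: [-0.1, 1.2, -1.8]
width: 0.0656
gripper_force: 34.0
```

Run:
```python
from h import *
need([.462,.2418,.0246],90)
w=grab('wrist');s=grab('side');W=cloud(w); p,_=pose()
rep(W,'bowl',p[0],p[1],p[2]+.012,p[2]+.023,.036);rep(W,'stilt',.462,.2418,.010,.0165,.048)
a=cv2.resize(s['img'][130:220,240:350],(440,360),interpolation=cv2.INTER_CUBIC);b=cv2.resize(w['img'][130:330,220:420],(360,360)); save2(np.hstack([a,b]),'v8')
```

```text
pos [0.4623 0.2394 0.0294] F [-0.1  1.2 -1.8] clk 21.525
ytool deg 89.94 tilt -1.0 units [0.008 0.061 0.121] turn -0.006
bowl 4419 z [0.0477 0.0494] mean [0.4617 0.2393] circ [0.4616 0.24  ] 0.0355 rect [0.462  0.2388] [0.0675 0.0674] long 49.5
stilt 584 z [0.0132 0.0142] mean [0.4275 0.2452] circ [0.4302 0.2463] 0.0122 rect [0.4301 0.246 ] [0.014  0.0205] long 175.0
```

View pics/v8.png

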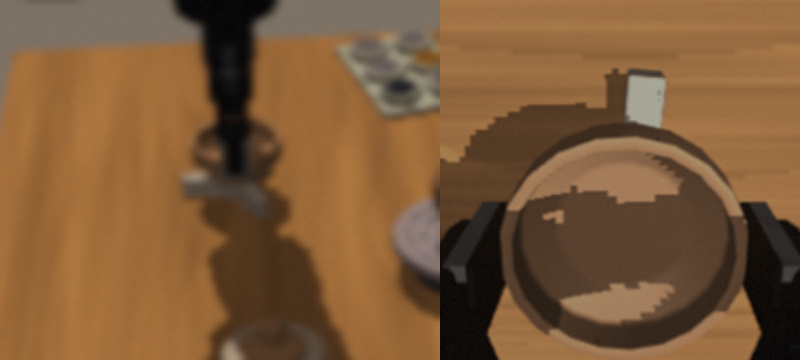

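The bowl hovers level over the stilt, about 2.5 mm short in y. I correct that and lower it.

>>> play_rows(
  motion=[
    [0, 0.05, 0.04, 0, 60],
    [0, 0.05, 0.07, 0, 60],
    [0, 0.05, 0.09, 0, 60],
    [0, 0.05, 0.1, 0, 60],
    [0, 0.05, 0.1, 0, 60],
  ],
)

```text
clock: 22.25
position: [0.4626, 0.2423, 0.0257]
ee_rot: [-0.0, 0.0, 1.0, 0.0]
contact_force: [-0.6, 0.3, -1.4]
width: 0.0658
gripper_force: 34.0
```

>>> play_rows(
  motion=[
    [0, 0, 0.02, 0, 60],
    [0, 0, 0.03, 0, 60],
    [0, 0, 0.03, 0, 60],
  ],
)

```text
clock: 22.62
position: [0.4627, 0.2423, 0.0247]
ee_rot: [0.0, 0.0, 1.0, 0.0]
contact_force: [-1.0, 0.3, 1.4]
width: 0.0659
gripper_force: 34.3
```

Touching (−1.4 → +1.4 N); I release and go back for the dish.

>>> play_rows(
  motion=[
    [0, 0, 0, 0, 68],
    [0, 0, 0, 0, 76],
    [0, 0, 0, 0, 85],
    [0, 0, -0.1, 0, 85],
    [0, 0, -0.8, 0, 85],
  ],
)

```text
clock: 23.25
position: [0.4612, 0.2417, 0.0556]
ee_rot: [-0.002, 0.0, 1.0, -0.001]
contact_force: [0.4, -0.5, 0.2]
width: 0.0848
gripper_force: 0.0
```

>>> play_rows(
  motion=[
    [0, 0, -1, 0, 85],
    [0, 0, -2, 0, 85],
    [0, -1.4, -2.5, 0, 85],
    [0, -2.8, -2.5, 0, 85],
    [0, -4.2, -2.5, 0, 85],
  ],
)

```text
clock: 23.88
position: [0.4628, 0.0729, 0.1573]
ee_rot: [0.001, -0.0, 1.0, -0.0]
contact_force: [0.9, -0.5, 0.7]
width: 0.0849
gripper_force: 0.0
```

>>> play_rows(
  motion=[
    [-0.1, -1.5, 0, 0, 85],
    [-0.2, -3.0, 0, 0, 85],
    [-0.3, -4.5, 0, 0, 85],
    [-0.4, -6.0, 0, 0.55, 85],
    [-0.5, -7.4, 0, 0.55, 85],
  ],
)

```text
clock: 24.5
position: [0.4826, -0.2239, 0.1569]
ee_rot: [0.0, 0.049, 0.999, -0.0]
contact_force: [0.6, 0.2, 0.0]
width: 0.0854
gripper_force: 0.0
```

Run:
```python
from h import *
w=grab('wrist');W=cloud(w);T=cloud(grab('top'));S=cloud(grab('side'))
rep(T,'bowl/stilt',.462,.2418,.036,.055,.05);rep(S,'s bowl/stilt',.462,.2418,.036,.055,.05);rep(S,'s jar',.6265,.12,.084,.1,.05)
for n,A in (('w',W),('t',T),('s',S)):
  rep(A,n+' dish all',.483,-.231,.0215,.04,.075);rep(A,n+' rim',.483,-.231,.0285,.04,.075)
need([.4835,-.232,.022],84.5)
```

```text
bowl/stilt 13 z [0.0428 0.0493] mean [0.4783 0.2665] circ [0.4789 0.2638] 0.0128 rect [0.4802 0.2656] [0.0048 0.0253] long 143.4Traceback (most recent call last):
  File "<stdin>", line 3, in <module>
  File "h.py", line 33, in rep
    q=comp(P,x,y,zl,zh,rad); f=q[:,:2].astype(np.float32)
  File "h.py", line 31, in comp
    n,l,st,c=cv2.connectedComponentsWithStats(m); k=1+np.argmax(st[1:,4]); return P[l==k]
                                                      ~~~~~~~~~^^^^^^^^^^
    return _wrapfunc(a, 'argmax', axis=axis, out=out, **kwds)
    return bound(*args, **kwds)
ValueError: attempt to get argmax of an empty sequence
```

```bash
sed -i "s/k=1+np.argmax(st\[1:,4\]); return P\[l==k\]/return P[l==1+np.argmax(st[1:,4])] if n>1 else np.zeros((1,3))/" h.py
python3 - <<'E'
from h import *
W=cloud(load('wrist'));T=cloud(load('top'));S=cloud(load('side'))
for n,A in (('t',T),('s',S)):
  m=(np.hypot(A[...,0]-.462,A[...,1]-.2418)<.045)&(A[...,2]>.02)&(A[...,2]<.06); q=A[m]; print(n,len(q),np.percentile(q[:,2],[50,95]) if len(q) else 0,cv2.minEnclosingCircle(q[:,:2].astype(np.float32)) if len(q) else 0)
rep(S,'s jar',.6265,.12,.084,.1,.05)
for n,A in (('w',W),('t',T),('s',S)):
  rep(A,n+' dish all',.483,-.231,.0215,.04,.075);rep(A,n+' rim',.483,-.231,.0285,.04,.075)
need([.4835,-.232,.022],84.5)
E
```

```text
t 333 [0.02830606 0.04387161] ((0.4627520442008972, 0.24082928895950317), 0.03436527028679848)
s 0 0 0
s jar 90 z [0.0878 0.0916] mean [0.6281 0.1176] circ [0.6272 0.1197] 0.0233 rect [0.6284 0.1195] [0.0416 0.0415] long 47.7
w dish all 7518 z [0.0237 0.0339] mean [ 0.4819 -0.2333] circ [ 0.4775 -0.2324] 0.0683 rect [ 0.4744 -0.2325] [0.0642 0.1291] long 174.5
w rim 1964 z [0.0333 0.0345] mean [ 0.4809 -0.2334] circ [ 0.4775 -0.2324] 0.0683 rect [ 0.4744 -0.2325] [0.0642 0.1291] long 174.5
t dish all 110 z [0.0244 0.0364] mean [ 0.4663 -0.208 ] circ [ 0.4613 -0.2059] 0.0328 rect [ 0.4667 -0.1981] [0.0403 0.0639] long 149.5
t rim 26 z [0.0331 0.0364] mean [ 0.4497 -0.2574] circ [ 0.4495 -0.2595] 0.0192 rect [ 0.4501 -0.2573] [0.0107 0.0377] long 164.4
s dish all 1283 z [0.0252 0.0347] mean [ 0.4857 -0.2313] circ [ 0.4866 -0.2314] 0.0632 rect [ 0.4855 -0.2319] [0.0692 0.1095] long 175.1
s rim 436 z [0.0331 0.0356] mean [ 0.4843 -0.2346] circ [ 0.4867 -0.2312] 0.0632 rect [ 0.4855 -0.2319] [0.0692 0.1095] long 175.1
pos [ 0.4828 -0.2244  0.1565] F [-0.1  0.8  0.2] clk 24.65
ytool deg 84.26 tilt -1.0 units [-0.034 -0.185  3.362] turn -0.024
```

The bowl is on the stilt at (0.4628, 0.2408) with its rim at 44 mm, and the jar is good. For the dish I need the actual fingertip height at this opening. The v7 tip was at full-frame pixel (312,288).

Run:
```python
from h import *
s=load('side');R=np.array(s['R']);c=-R.T@s['t']
for v in (287,288):
  r=(ray(s,[[312,v]])@R)[0]
  for y in (-.27,-.282): print(v,y,(c+r*(y-c[1])/r[1]).round(4))
```

```text
287 -0.27 [ 0.4828 -0.27    0.0455]
287 -0.282 [ 0.4828 -0.282   0.0575]
288 -0.27 [ 0.4827 -0.27    0.0426]
288 -0.282 [ 0.4826 -0.282   0.0547]
```

>>> play_rows(
  motion=[
    [-0.03, -0.19, 0.6, 0, 85],
    [-0.03, -0.19, 1.3, 0, 85],
    [-0.03, -0.19, 2.0, 0, 85],
    [-0.03, -0.19, 2.6, 0, 85],
    [-0.03, -0.19, 2.6, 0, 85],
  ],
)

```text
clock: 25.28
position: [0.4815, -0.227, 0.0511]
ee_rot: [-0.002, 0.047, 0.999, 0.002]
contact_force: [0.1, 0.0, -0.1]
width: 0.0852
gripper_force: 0.0
```

>>> play_rows(
  motion=[
    [0, 0, 0, 0, 85],
    [0, 0, 0, 0, 85],
  ],
)

```text
clock: 25.52
position: [0.484, -0.2295, 0.0538]
ee_rot: [0.001, 0.048, 0.999, -0.001]
contact_force: [1.2, -0.6, 0.4]
width: 0.0852
gripper_force: 0.0
```

Run:
```python
from h import *
need([.4838,-.232,.02],84.5)
w=grab('wrist');W=cloud(w);rep(W,'dish',.483,-.231,.0285,.038,.062)
b=cv2.resize(w['img'][100:350,120:520],(0,0),fx=1.8,fy=1.8); save2(b,'v9')
# fingertip depth in camera -> world z of nearest dark finger end
q=W[(W[...,2]>.03)&(W[...,2]<.12)&(abs(W[...,0]-.48)<.03)]; 
for sgn in(-1,1):
  k=q[(sgn*(q[:,1]+.232)>.038)]; print(sgn,len(k),np.percentile(k[:,2],[0,1,5]).round(4) if len(k) else '', k[:,1].min() if len(k) else '',k[:,1].max() if len(k) else '')
```

```text
pos [ 0.484  -0.2295  0.0538] F [ 1.2 -0.6  0.4] clk 25.525
ytool deg 84.52 tilt -1.0 units [-0.    -0.061  0.844] turn 0.002
dish 4876 z [0.0332 0.0343] mean [ 0.4792 -0.2324] circ [ 0.4831 -0.2311] 0.062 rect [ 0.4838 -0.2347] [0.0678 0.1106] long 174.6
-1 5254 [0.03   0.0303 0.0716] -0.37944148824710144 -0.27001298985207794
1 5477 [0.03   0.0304 0.0726] -0.1916934723601559 -0.07371986666530271
```

View pics/v9.png

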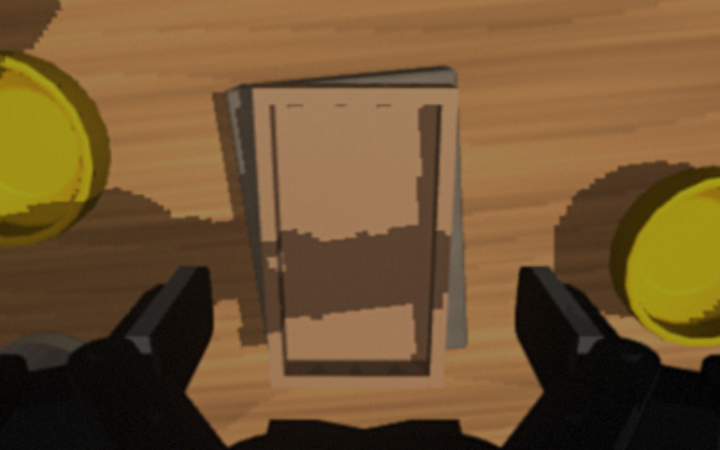

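The dish sits centred between the fingers with the slab strip on the right. The tips stand about 13 mm back when open and about 9 mm back at 65 mm, so TCP 14 mm puts the tips near 23 mm, above the 18 mm slab.

>>> play_rows(
  motion=[
    [0, -0.06, 0.3, 0, 85],
    [0, -0.06, 0.6, 0, 85],
    [0, -0.06, 0.9, 0, 85],
    [0, -0.06, 1.0, 0, 85],
    [0, -0.06, 1.0, 0, 76],
  ],
  newtons=40,
)

```text
clock: 26.2
position: [0.4826, -0.2316, 0.0119]
ee_rot: [-0.0, 0.048, 0.999, 0.0]
contact_force: [0.5, -0.4, -0.6]
width: 0.0761
gripper_force: 0.0
```

>>> play_rows(
  motion=[
    [0, 0, 0, 0, 70],
    [0, 0, 0, 0, 66],
    [0, 0, 0, 0, 62],
    [0, 0, 0, 0, 56],
    [0, 0, 0, 0, 56],
  ],
)

```text
clock: 26.82
position: [0.4832, -0.232, 0.0132]
ee_rot: [0.001, 0.048, 0.999, -0.0]
contact_force: [-1.0, 0.1, 6.4]
width: 0.0632
gripper_force: 44.6
```

Run:
```python
from h import *
need([.656,-.135,.08],116.2)
rep(cloud(grab('wrist')),'dish',.483,-.231,.0285,.038,.062)
```

```text
pos [ 0.4832 -0.232   0.0132] F [-1.   0.1  6.4] clk 26.825
ytool deg 84.5 tilt -1.0 units [-4.068  2.827 -1.668] turn -3.17
dish 6685 z [0.0333 0.0348] mean [ 0.462 -0.23 ] circ [ 0.4764 -0.2313] 0.0568 rect [ 0.4759 -0.2318] [0.0907 0.0946] long 174.0
```

>>> play_rows(
  motion=[
    [0, 0, -0.1, 0, 56],
    [0, 0, -0.3, 0, 56],
    [0, 0, -0.7, 0, 56],
    [0, 0, -1.2, 0, 56],
    [0, 0, -1.6, 0, 56],
  ],
)

```text
clock: 27.5
position: [0.4829, -0.2319, 0.0774]
ee_rot: [0.0, 0.048, 0.999, -0.0]
contact_force: [-0.9, -0.1, -1.4]
width: 0.0629
gripper_force: 44.1
```

>>> play_rows(
  motion=[
    [-0.6, 0.4, 0, -0.5, 56],
    [-1.4, 1.0, 0, -1.1, 56],
    [-2.2, 1.55, 0, -1.8, 56],
    [-3.0, 2.1, 0, -2.4, 56],
    [-3.7, 2.6, 0, -3.0, 56],
  ],
)

```text
clock: 28.12
position: [0.6413, -0.1417, 0.0766]
ee_rot: [0.0, -0.214, 0.977, -0.0]
contact_force: [-0.5, -0.5, -1.2]
width: 0.0631
gripper_force: 44.1
```

Run:
```python
from h import *
need([.656,-.135,.0032],116.2); s=manip.get_state(); print(s['width'],s['gripper_force'])
w=grab('wrist');W=cloud(w);p,_=pose()
rep(W,'dish',p[0],p[1],p[2]+.005,p[2]+.026,.062);
T=cloud(grab('top'));rep(T,'t dish',p[0],p[1],p[2]+.002,p[2]+.026,.062)
S=cloud(grab('side'));rep(S,'s mat',.656,-.135,.0045,.011,.085);rep(W,'w mat',.656,-.135,.0045,.011,.085)
b=cv2.resize(w['img'][100:350,120:520],(0,0),fx=1.8,fy=1.8); save2(b,'v10')
```

```text
pos [ 0.6413 -0.1417  0.0766] F [-0.5 -0.5 -1.2] clk 28.125
ytool deg 114.72 tilt -1.0 units [-0.404 -0.003  1.835] turn -0.148
0.06312316757414621 44.06236007809639
dish 24667 z [0.087  0.0973] mean [ 0.6323 -0.1458] circ [ 0.6459 -0.1395] 0.062 rect [ 0.6364 -0.1332] [0.1061 0.1095] long 95.3
t dish 241 z [0.0872 0.0981] mean [ 0.6134 -0.1529] circ [ 0.6161 -0.1526] 0.0369 rect [ 0.6195 -0.1522] [0.052  0.0645] long 114.1
s mat 1193 z [0.0078 0.0101] mean [ 0.6568 -0.1372] circ [ 0.6593 -0.135 ] 0.0723 rect [ 0.6574 -0.13  ] [0.1276 0.0903] long 25.0
w mat 198 z [0.0068 0.008 ] mean [ 0.5968 -0.1539] circ [ 0.6008 -0.1603] 0.0402 rect [ 0.5997 -0.1608] [0.0024 0.0802] long 114.3
```

View pics/v10.png

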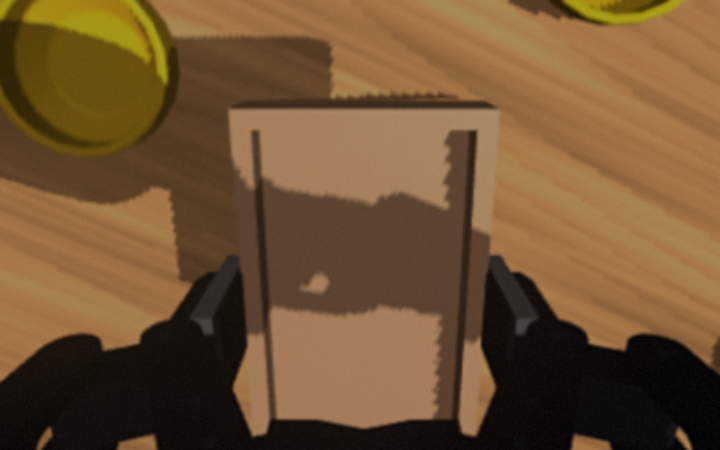

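The dish is held level, aligned with the mat; the mat's front-edge midpoint measures (0.600, −0.161), agreeing with its estimated centre of (0.656, −0.135). I place it.

>>> play_rows(
  motion=[
    [-0.2, 0, 0, -0.1, 56],
    [-0.4, 0, 0.3, -0.12, 56],
    [-0.4, 0, 0.9, -0.12, 56],
    [-0.4, 0, 1.4, -0.12, 56],
    [-0.4, 0, 1.6, -0.12, 56],
  ],
)

```text
clock: 28.9
position: [0.6534, -0.1357, 0.0105]
ee_rot: [-0.001, -0.222, 0.975, 0.001]
contact_force: [0.7, 0.7, -0.8]
width: 0.063
gripper_force: 44.1
```

>>> play_rows(
  motion=[
    [0, 0, 0.08, 0, 56],
    [0, 0, 0.13, 0, 56],
    [0, 0, 0.13, 0, 56],
  ],
)

```text
clock: 29.28
position: [0.6551, -0.136, 0.0079]
ee_rot: [0.0, -0.222, 0.975, -0.0]
contact_force: [0.5, 0.0, -1.4]
width: 0.0631
gripper_force: 44.1
```

Run:
```python
from h import *
need([.656,-.135,.0032],115.9)
```

```text
pos [ 0.6551 -0.136   0.0079] F [ 0.5  0.  -1.4] clk 29.275
ytool deg 115.7 tilt -1.0 units [-0.031  0.013  0.117] turn -0.02
```

>>> play_rows(
  motion=[
    [-0.02, 0, 0.04, 0, 56],
    [-0.02, 0, 0.07, 0, 56],
    [-0.02, 0, 0.09, 0, 56],
    [-0.02, 0, 0.1, 0, 56],
    [-0.02, 0, 0.1, 0, 56],
  ],
)

```text
clock: 29.9
position: [0.6555, -0.1355, 0.0033]
ee_rot: [0.0, -0.222, 0.975, 0.0]
contact_force: [0.4, -0.4, -2.0]
width: 0.0629
gripper_force: 44.1
```

>>> play_rows(
  motion=[
    [0, 0, 0.02, 0, 56],
    [0, 0, 0.02, 0, 56],
  ],
)

```text
clock: 30.15
position: [0.6555, -0.1355, 0.0032]
ee_rot: [0.0, -0.222, 0.975, -0.0]
contact_force: [-1.5, 0.3, 4.8]
width: 0.0633
gripper_force: 44.7
```

Contact; I release and retreat straight up.

>>> play_rows(
  motion=[
    [0, 0, 0, 0, 66],
    [0, 0, 0, 0, 75],
    [0, 0, 0, 0, 85],
    [0, 0, -0.2, 0, 85],
    [0, 0, -0.8, 0, 85],
  ],
)

```text
clock: 30.78
position: [0.6544, -0.1352, 0.0338]
ee_rot: [-0.001, -0.222, 0.975, 0.001]
contact_force: [0.3, -1.1, -1.1]
width: 0.0851
gripper_force: 0.0
```

>>> play_rows(
  motion=[
    [0, 0, -1, 0, 85],
    [0, 0, -2, 0, 85],
    [0, 0, -3, 0, 85],
    [0, 0, -4, 0, 85],
    [0, 0, -4, 0, 85],
  ],
)

```text
clock: 31.4
position: [0.6577, -0.1362, 0.1995]
ee_rot: [0.004, -0.222, 0.975, -0.002]
contact_force: [0.3, 0.0, -0.5]
width: 0.0853
gripper_force: 0.0
```

Run:
```python
from h import *
need([.656,-.135,.2])
w=grab('wrist');W=cloud(w);s=grab('side');S=cloud(s);T=cloud(grab('top'))
for n,A in (('w',W),('s',S)):
  rep(A,n+' dish',.656,-.135,.011,.035,.075);rep(A,n+' mat',.656,-.135,.0045,.011,.085)
  rep(A,n+' bowl rim',.462,.2418,.036,.055,.05);rep(A,n+' jar',.626,.12,.084,.1,.05);rep(A,n+' lid',.482,.004,.025,.05,.04)
save2(np.ascontiguousarray(cv2.resize(s['img'][120:370,200:500],(720,600))),'final')
```

```text
pos [ 0.6577 -0.1362  0.1995] F [ 0.3  0.  -0.5] clk 31.4
ytool deg 115.7 tilt -1.0 units [ 0.025  0.044 -0.014] turn 0
w dish 5460 z [0.0136 0.0239] mean [ 0.6547 -0.1366] circ [ 0.6519 -0.138 ] 0.0668 rect [ 0.6487 -0.1395] [0.1264 0.0642] long 25.7
w mat 1558 z [0.0072 0.0085] mean [ 0.6408 -0.1382] circ [ 0.6558 -0.1343] 0.0731 rect [ 0.6518 -0.137 ] [0.1341 0.0803] long 26.1
w bowl rim 1 z [0. 0.] mean [0. 0.] circ [0. 0.] 0.0001 rect [0. 0.] [0. 0.] long 0.0
w jar 741 z [0.0881 0.0896] mean [0.6261 0.1174] circ [0.6266 0.1192] 0.0226 rect [0.6265 0.1187] [0.0436 0.0418] long 55.4
w lid 1387 z [0.0275 0.045 ] mean [0.4831 0.0008] circ [0.4815 0.0038] 0.0226 rect [0.4815 0.0037] [0.043  0.0435] long 129.0
s dish 1026 z [0.0154 0.025 ] mean [ 0.6581 -0.1345] circ [ 0.6593 -0.136 ] 0.0631 rect [ 0.6584 -0.1348] [0.1124 0.0692] long 26.0
s mat 300 z [0.0081 0.0108] mean [ 0.6489 -0.1619] circ [ 0.657  -0.1338] 0.0718 rect [ 0.6568 -0.1318] [0.1261 0.0883] long 24.2
s bowl rim 139 z [0.0416 0.0461] mean [0.4652 0.2412] circ [0.4629 0.2405] 0.0375 rect [0.4654 0.2422] [0.0692 0.067 ] long 82.2
s jar 88 z [0.0881 0.0918] mean [0.6282 0.1183] circ [0.6265 0.1206] 0.0256 rect [0.6286 0.1201] [0.0418 0.0427] long 122.9
s lid 154 z [0.0291 0.0458] mean [0.4834 0.0005] circ [0.4875 0.0074] 0.0269 rect [0.4856 0.0041] [0.0447 0.0417] long 29.3
```

View pics/final.png

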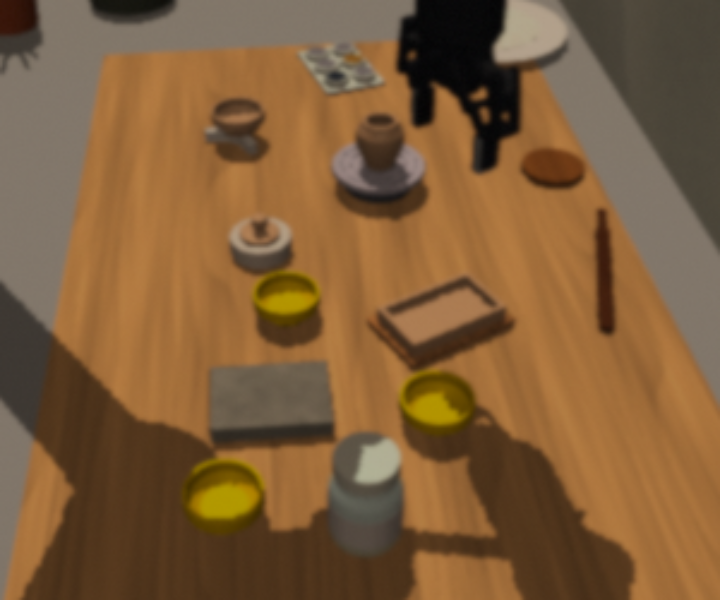

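The final view shows all four pieces seated: lid on the ring (260,235), jar on the wheel (378,145), bowl on the stilt (237,118), dish on the mat (440,320). The palette and paint jar are untouched and the gripper is clear.

```bash
python3 -c "
from rig import manip; print(manip.sign_off())"
```

```text
the job is handed in; nothing more can be done
None
```

I set the lid, jar, bowl and dish on the ring, wheel, stilt and mat, each measured within about 3 mm of centre, left the palette and paint jar alone, and handed the job in at about 31 s; no verdict came back.

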